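# Sweep the copper coins into the counting tray

### The job

With the fingertips, sweep the three copper coins across the desk and through the open mouth of the nickel tray, so that each lies wholly inside it. Slide them only: do not lift or carry a coin. Leave the silver coin, the brass cup weights and the green glass lid where they are.

Things in the scene. Friction and masses are not known exactly. Their poses are not given: they have to be found in the camera images.
- coin1: A loose copper coin: flat disc 41 mm across, 5 mm thick, about 57 g, lying flat on the desk (z = 0). Origin: centre of its underside. Its yaw means nothing. The three copper coins are alike.
- coin2: A loose copper coin: flat disc 41 mm across, 5 mm thick, about 57 g, lying flat on the desk (z = 0). Origin: centre of its underside. Its yaw means nothing. The three copper coins are alike.
- coin3: A loose copper coin: flat disc 41 mm across, 5 mm thick, about 57 g, lying flat on the desk (z = 0). Origin: centre of its underside. Its yaw means nothing. The three copper coins are alike.
- tray: Nickel-plated three-sided tray, fixed to the desk. Inside it is 130 mm deep (its x) and 170 mm wide (its y); walls 6 mm thick and 22 mm high stand on its +x, +y and -y sides. The -x side is the open mouth, with no sill: the dark green lined floor is flush with the desk, so coins slide straight in. Origin: centre of the inner floor, at desk height, 65 mm inside the mouth. The mouth faces roughly to the robot's right (-y of the world).
- tray_mouth (a point): Middle of the tray's open mouth, at desk height; the tray's axes (x points into the tray).
- silver: A silver-coloured coin, not to be moved: same size as the copper ones (41 mm across, 5 mm thick). Origin: centre of its underside.
- weights: Set of nested brass cup weights, not to be moved: one stepped cup 52 mm across and 42 mm high, 450 g. Origin: centre of its underside.
- lid: Round green glass jar lid with a knob, not to be moved: 76 mm across, 39 mm high, 200 g. Origin: centre of its underside.
There are look-alikes about, which are no part of the job. What is shaped like the coin1 but black or turquoise is not meant. Leave any black or purple look-alike of the coin2 alone.

How it is judged:
At the end, for the whole second after the job is handed in: All three copper coins lie at rest on the tray's floor between its walls, each wholly past the mouth line (to within 2.5 mm); the silver coin, cup weights and glass lid are within 15 mm of where they started (x of coin1 in the frame of tray between -0.047 and 0.066 m and y of coin1 in the frame of tray between -0.086 and 0.086 m and height (world z) of each of coin1, coin2, coin3 below 0.012 m and linear speed of each of coin1, coin2, coin3 below 0.01 m/s and x of coin2 in the frame of tray between -0.047 and 0.066 m and y of coin2 in the frame of tray between -0.086 and 0.086 m and x of coin3 in the frame of tray between -0.047 and 0.066 m and y of coin3 in the frame of tray between -0.086 and 0.086 m and distance of each of weights, lid, silver from where it was at the start of the episode below 0.015 m); the robot touches nothing.
It fails at once if a copper coin is lifted more than 15 mm off the desk (height (world z) of any of coin1, coin2, coin3 above 0.015 m).
It fails at once if the brass cup weights moved more than 15 mm (distance of weights from where it was at the start of the episode above 0.015 m).
It fails at once if the glass lid moved more than 15 mm (distance of lid from where it was at the start of the episode above 0.015 m).
It fails at once if the silver coin moved more than 15 mm (distance of silver from where it was at the start of the episode above 0.015 m).
It also fails if it takes over 72 s, if anything falls off the work surface, if the arm or the gripper's body presses on something with over 40 N, if the wrist force passes 120 N, or if a joint passes its speed limit or range.

### The arm

A 7-joint arm with a two-finger parallel gripper is mounted at the origin on the work surface. World frame = base frame: x ahead of the robot, y to its left, z up, the work surface at z = 0. Lengths are in m, angles in rad, forces in N, time in s.
With the tool pointing down it reaches from about 0.35 to 0.9 m from the base axis. Payload 8.1 kg.
Tool frame: the origin (TCP) lies on the centre line of the jaws, within the pads' length; the fingertips stand 14 mm ahead of it and the grasp point (between the pads) lies 5 mm behind it; z points along the fingers, y is the direction in which the jaws open and shut (so a half turn about z gives the same grasp; the last joint's range is limited). The gripper opens to 92 mm and grips with 3 to 60 N. Pads are 19 mm wide; open, the fingers measure 130 mm over their backs; the gripper's body (75 mm by 190 mm) begins 47 mm behind the grasp point.
Start: joints at [-0.103, 0.434, 0.025, 1.573, -0.012, 1.134, -0.075], TCP at [0.625, -0, 0.241] pointing down, gripper open.
Joint ranges: [-2.62, 2.62], [-0.44, 2.09], [-1.27, 1.32], [0.08, 2.57], [-1.32, 4.46], [0.12, 2], [-2.74, 2.74]. Speed limits (rad/s): [2.22, 2.22, 3.01, 3.01, 3.14, 3.14, 3.14].

### API

Orientations are given as a rotation vector (axis times angle).
In Python, from cell import observe, eyes, arm gives the robot as it stands.
- The arm moves only by the tool step_arm, never from a script. Its argument "series" is a list that holds one entry, the list of rows, each a list of 5 numbers: the finger opening in m, from 0 to 0.0918, then the shift along the world's x, y, z in m, then the turn about the world's z in degrees. In form: [[[hand, dx, dy, dz, spin], ...]]. A call has 1 to 20 rows; each row is the pose to reach, as a shift and turn from the pose measured when the call began; what a row does not reach only later rows make up. A row lasts 1/12 s, in which the tool goes at most 41.7 mm and 7.16 degrees, less where a joint would pass 70% of its speed; a pose out of reach is approached as far as the arm can. A call with a gripper value outside its range is refused whole. The fingers move at their own pace and stop on an object; "squeeze" is the grip in N (left out, the last holds). Time passes only in rows, so rows that repeat a pose let the fingers close. It gives the time, the measured TCP pose, the force and the opening at its end, in the units of the state.
- observe(): the state, without advancing time (a new reading comes with each control period).
- eyes.get_image(name): name is "scene" or "side" or "wrist"; returns (picture, depth): 384x512x3 uint8, red, green, blue; 384x512 float32, m along the optical axis (not along the pixel's ray), 0 where there is no reading.
- eyes.camera_params(name): a dict with "intrinsics" (3x3 intrinsics, pixels), "position" and "attitude" of the camera in the world. Camera axes: x right, y down, z forward; pixel columns grow to the right and rows downward; lengths in m; the calibration is good to about 2 mm. The wrist camera is an equidistant fisheye: a pixel r from the principal point sees the ray r / f radians off the axis. A picture is of the moment at which its call begins: read the wrist's pose just before it. camera_params takes no time and is no camera call; for the wrist camera it gives the pose at the moment of the call.
- arm.sign_off(): hands the job in, once; it reports no verdict.
The state is a dict: "clock": time; "joints": joint angles; "dq": joint speeds; "joint_efforts": joint torques, N m; "position": TCP position; "ee_rot": TCP orientation; "force": force on the tool from outside, world axes, zero at the start; "ft_torque": the same for the moment, N m; "width": opening from 0.0 (shut) to 1.0 (fully open).
Only numpy, scipy, OpenCV 4.12 (cv2) and the standard library are available. Lean on these libraries where they do the work, as an engineer would, in place of code of your own. Each camera call takes 0.05 s, during which the arm holds its last target.

## Working session

There is one attempt and no reset: what is moved stays moved. The work goes in short steps, Python scripts to look and compute and a tool call to move; the robot and the scene stay as the last step left them, time stands still between calls to the robot, and variables do not carry over. Pictures are saved under pics/ and viewed, and the job is handed in when it is done.

Besides the shell and the picture viewer there is one more tool, called after "Call:" as name(argument=value, ...) on one line, values as JSON. step_arm: Moves the arm, as the interface text tells. Its arguments: {"type":"object","properties":{"series":{"type":"array"},"squeeze":{"type":"number"}},"required":["series"]}

```bash
mkdir -p pics; ls
python3 - <<'E'
from cell import observe, eyes, arm
import cv2,numpy as np
print(observe())
for n in ["scene","side","wrist"]:
    p=eyes.camera_params(n); print(n,p)
    im,d=eyes.get_image(n); cv2.imwrite(f"pics/{n}0.png",im[:,:,::-1]); np.savez(f"pics/{n}0.npz",im=im,d=d,**{k:np.array(v) for k,v in p.items() if k in("intrinsics","position","attitude")})
E
```

```text
pics
{'clock': 0.0, 'joints': array([-0.10261147,  0.43523063,  0.02497557,  1.57410433, -0.01160648,
        1.13398818, -0.07510236]), 'dq': array([ 0.00030266,  0.00017019,  0.00120511, -0.00150175,  0.00261198,
        0.00093412, -0.00050032]), 'joint_efforts': array([ 3.89017032e-04, -6.67853522e+01,  9.84863900e-01, -3.14464223e+01,
       -6.05165795e-02,  4.27553023e-02,  1.12382318e-04]), 'position': array([ 6.24508487e-01, -4.78584600e-05,  2.39937432e-01]), 'ee_rot': array([-2.22079420e+00, -2.22064792e+00,  1.90817178e-03]), 'force': array([-1.11219825,  0.93908775,  0.53018488]), 'ft_torque': array([ 0.04514956, -0.03681354, -0.02211733]), 'width': 1.002190738201595}
scene {'intrinsics': array([[395.02606545,   0.        , 261.08287085],
       [  0.        , 395.02606545, 186.73527818],
       [  0.        ,   0.        ,   1.        ]]), 'position': array([1.00479722, 0.30073315, 0.85678203]), 'attitude': array([-1.16596516, -2.56352989,  0.76483391])}
side {'intrinsics': array([[421.49740961,   0.        , 255.43175802],
       [  0.        , 421.49740961, 194.33896438],
       [  0.        ,   0.        ,   1.        ]]), 'position': array([ 0.51676687, -0.61354446,  0.69206475]), 'attitude': array([-2.42851268,  0.19915783, -0.06041645])}
wrist {'intrinsics': array([[297.31863964,   0.        , 252.00434535],
       [  0.        , 297.31863964, 193.30594316],
       [  0.        ,   0.        ,   1.        ]]), 'position': array([0.62408358, 0.07263134, 0.38388093]), 'attitude': array([ 2.86945633e+00, -1.57230540e-04, -1.34640130e-03])}
```

View pics/scene0.png

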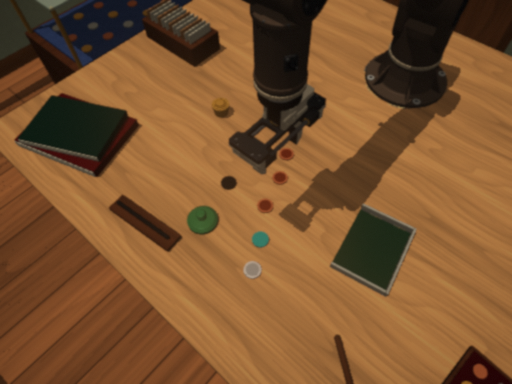

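View pics/side0.png

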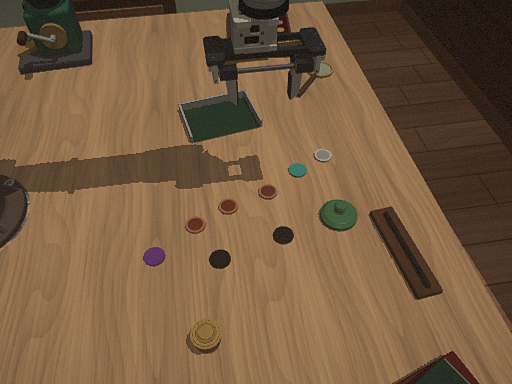

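View pics/wrist0.png

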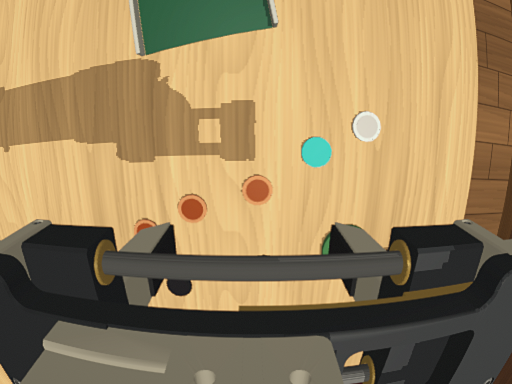

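Side view: the copper coins are at (195,225), (228,206) and (268,191). Things that could be mistaken for them are purple (154,256), black (220,259) and (283,235), turquoise (298,170), and silver (322,155), which must stay put. The lid is at (339,214), the weights at (206,334), and the tray at (220,117) with its mouth edge at the bottom. Next I measure positions.

```bash
cat > h.py <<'E'
import numpy as np,cv2
from scipy.spatial.transform import Rotation as R
def ray(P,uv,name):
    K=P["intrinsics"];uv=np.atleast_2d(uv).astype(float)
    x=(uv-[K[0,2],K[1,2]])/K[0,0]
    if name=="wrist":
        r=np.linalg.norm(x,axis=1,keepdims=True); d=np.c_[x/np.maximum(r,1e-9)*np.sin(r),np.cos(r)]
    else: d=np.c_[x,np.ones(len(x))]
    return R.from_rotvec(P["attitude"]).apply(d)
def plane(P,uv,z,name):
    d=ray(P,uv,name);c=np.array(P["position"]);return c+d*((z-c[2])/d[:,2])[:,None]
def blobs(im,lo,hi,amin=60):
    hsv=cv2.cvtColor(im,cv2.COLOR_RGB2HSV);m=cv2.inRange(hsv,np.array(lo),np.array(hi))
    n,l,s,c=cv2.connectedComponentsWithStats(m)
    return [(c[i],s[i]) for i in range(1,n) if s[i][4]>=amin]
COP=((0,120,60),(11,255,255))
E
python3 - <<'E'
from h import *
for n in["side","scene","wrist"]:
    D=dict(np.load(f"pics/{n}0.npz"));im=D["im"];hsv=cv2.cvtColor(im,cv2.COLOR_RGB2HSV)
    if n=="side":
        for uv in [(195,225),(228,206),(268,191),(298,170),(322,155),(339,214),(206,334),(220,259),(154,256),(283,235),(220,117),(230,270)]:
            print(uv,hsv[uv[1],uv[0]],plane(D,uv,0.005,n)[0].round(3))
    print(n)
    for c,s in blobs(im,*COP,30): print(c.round(1),s, plane(D,c,0.005,n)[0].round(4), "w",(plane(D,[s[0]+s[2],c[1]],.005,n)-plane(D,[s[0],c[1]],.005,n))[0].round(3))
    print('teal');
    for c,s in blobs(im,(60,70,20),(98,255,255),60): print(c.round(1),s, plane(D,c,0.0,n)[0].round(4))
D=dict(np.load("pics/side0.npz"))
cv2.imwrite("pics/crop_side.png",cv2.resize(D["im"][80:360,130:370,::-1],None,fx=2.1,fy=2.1,interpolation=cv2.INTER_CUBIC))
E
```

```text
(195, 225) [  7 171  94] [ 0.47  -0.094  0.005]
(228, 206) [  8 166  95] [ 0.542 -0.056  0.005]
(268, 191) [  9 157  96] [ 0.632 -0.03   0.005]
(298, 170) [ 83 126 119] [0.71  0.021 0.005]
(322, 155) [ 22  30 126] [0.775 0.058 0.005]
(339, 214) [52 88 75] [ 0.765 -0.116  0.005]
(206, 334) [ 17 147 139] [ 0.473 -0.323  0.005]
(220, 259) [16 78 49] [ 0.512 -0.182  0.005]
(154, 256) [147 112 100] [ 0.388 -0.155  0.005]
(283, 235) [ 17 105  39] [ 0.641 -0.148  0.005]
(220, 117) [51 75 58] [0.556 0.236 0.005]
(230, 270) [ 15 117 165] [ 0.528 -0.209  0.005]
side
[304.   86.9] [299  82  12  12  31] [0.7962 0.3239 0.005 ] w [ 0.032 -0.006  0.   ]
[267.4 191. ] [259 184  18  15 208] [ 0.6308 -0.0295  0.005 ] w [ 0.038 -0.006  0.   ]
[227.9 205.7] [219 198  19  16 225] [ 0.5419 -0.0556  0.005 ] w [ 0.039 -0.007  0.   ]
[384.9 228.7] [372 210  28  37 151] [ 0.8442 -0.1667  0.005 ] w [ 0.055 -0.009  0.   ]
[195.  224.3] [185 216  21  17 257] [ 0.4706 -0.0927  0.005 ] w [ 0.042 -0.007  0.   ]
[417.2 255.2] [395 217  46  76 301] [ 0.8825 -0.2358  0.005 ] w [ 0.086 -0.014  0.   ]
[397.3 251.8] [391
[... 1740 characters left out ...]
 0.3275 0.005 ] w [-0.02   0.022  0.   ]
[479.9 370.9] [473 363  15  17 192] [0.64   0.5377 0.005 ] w [-0.019  0.022  0.   ]
teal
[ 57.6 125.1] [  20   97   69   55 2241] [ 0.8209 -0.6596  0.    ]
[259.9 238.9] [252 232  16  15 182] [0.7081 0.0225 0.    ]
wrist
[257.  190.2] [246 180  23  22 397] [ 0.6303 -0.0289  0.005 ] w [0.03 0.   0.  ]
[191.6 208.8] [181 199  22  21 365] [ 0.5414 -0.055   0.005 ] w [0.031 0.    0.   ]
[142.9 226.3] [137 223  15  10  75] [ 0.4667 -0.0824  0.005 ] w [0.024 0.001 0.   ]
teal
[198.   20.1] [ 139    0  133   54 5099] [0.5538 0.1985 0.    ]
[316.  151.5] [302 137  30  30 706] [0.708  0.0227 0.    ]
[326.2 244.4] [323 234   8  20  72] [ 0.7317 -0.1117  0.    ]
```

View pics/crop_side.png

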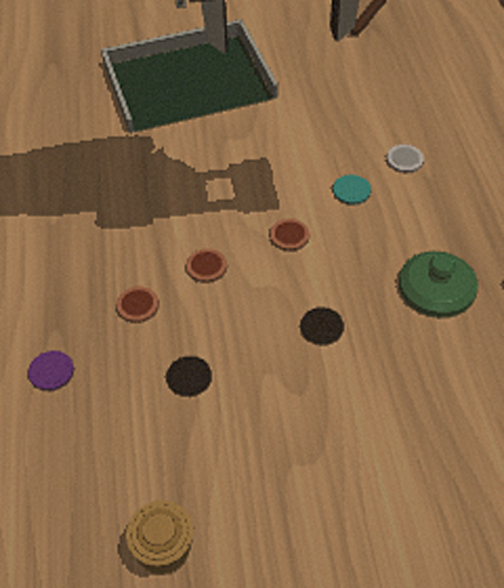

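The choice holds up: the three copper discs agree in all three views to about 3 mm. A is at (0.471,-0.092), B at (0.543,-0.055) and C at (0.632,-0.029). Tray corners and the keep-out objects come next.

Run:
```python
from h import *
D=dict(np.load("pics/scene0.npz"));W=dict(np.load("pics/wrist0.npz"))
cv2.imwrite("pics/crop_tray.png",cv2.resize(D["im"][195:305,320:425,::-1],None,fx=5,fy=5,interpolation=cv2.INTER_CUBIC))
cv2.imwrite("pics/crop_w.png",cv2.resize(W["im"][0:80,110:300,::-1],None,fx=4,fy=4,interpolation=cv2.INTER_CUBIC))
S=dict(np.load("pics/side0.npz"))
cv2.imwrite("pics/crop_s.png",cv2.resize(S["im"][80:150,165:275,::-1],None,fx=6,fy=6,interpolation=cv2.INTER_CUBIC))
```

```text
(no output)
```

View pics/crop_tray.png

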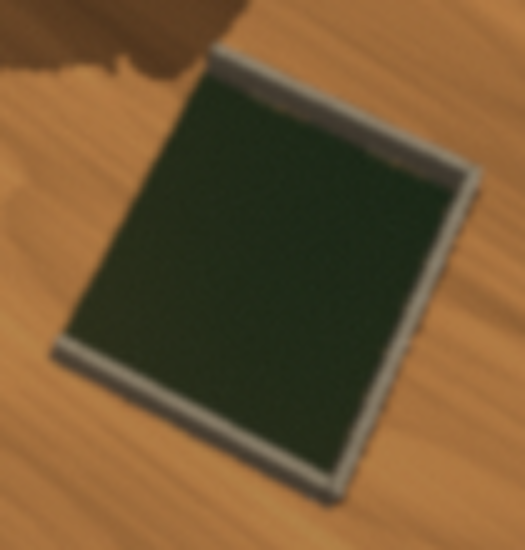

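View pics/crop_w.png

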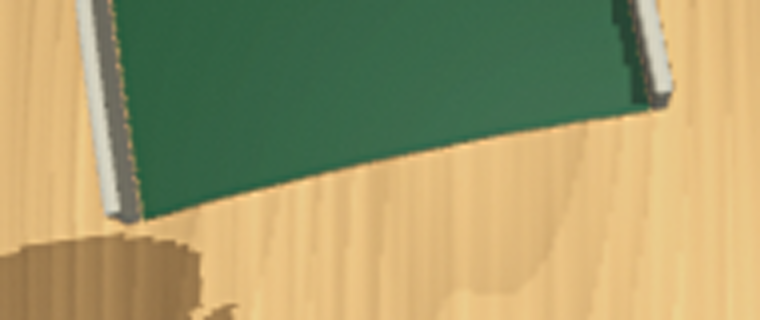

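View pics/crop_s.png

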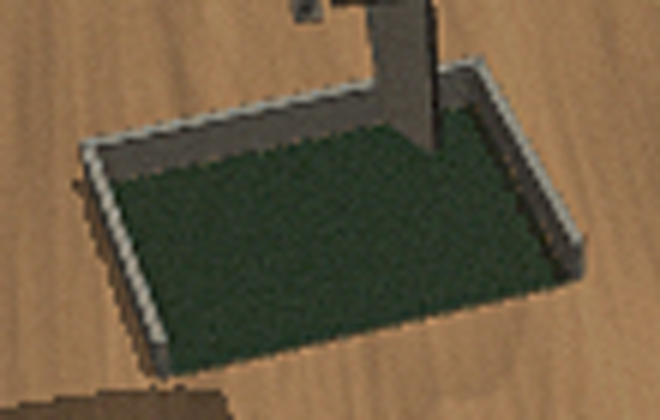

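Run:
```python
from h import *
L=lambda n:dict(np.load(f"pics/{n}0.npz"))
w=plane(L("wrist"),[(146.5,54.5),(272.5,27)],0,"wrist");s=plane(L("side"),[(193.3,142.5),(260,126.7)],0,"side");c=plane(L("scene"),[(415.6,229),(387.6,293)],.022,"scene")
for p in(w,s,c):print(p.round(4),np.linalg.norm(p[1]-p[0]).round(4),np.degrees(np.arctan2(*(p[1]-p[0])[[1,0]])).round(2))
d=(s+w)/2; y=d[0]-d[1]; y/=np.linalg.norm(y); x=np.array([y[1],-y[0],0]); m=d.mean(0); print("mouth",m,"x",x,"y",y)
print("back depth",(c-m)@x, (c-m)@y)
for nm,p in dict(A=(.471,-.0915),B=(.543,-.0545),C=(.632,-.0287)).items(): q=np.array([*p,0])-m;print(nm,(q@x).round(3),(q@y).round(3))
```

```text
[[0.4841 0.1563 0.    ]
 [0.65   0.1864 0.    ]] 0.1686 10.28
[[0.4827 0.1573 0.    ]
 [0.6511 0.1871 0.    ]] 0.171 10.04
[[0.4576 0.2881 0.022 ]
 [0.632  0.3193 0.022 ]] 0.1772 10.15
mouth [0.56698321 0.17174889 0.        ] x [-0.17640857  0.98431703  0.        ] y [-0.98431703 -0.17640857  0.        ]
back depth [0.13385183 0.13380966] [ 0.08716513 -0.09006944]
A -0.242 0.141
B -0.218 0.064
C -0.209 -0.029
```

Mouth middle is at (0.567,0.172), the tray's yaw is 100.2°, the width measures 0.170 and the depth 0.134 to the outer back, which agrees with the given sizes. Plan: use nearly closed fingers (16 mm) as a two-point cradle. Push B to the deep middle first, then C to the right and A to the left.

Call:
step_arm(series=[[[0.016,-0.04,-0.05,0,-1],[0.016,-0.0815,-0.1,-0.03,-2],[0.016,-0.0815,-0.1,-0.06,-2],[0.016,-0.0815,-0.1,-0.09,-2],[0.016,-0.0815,-0.1,-0.12,-2],[0.016,-0.0815,-0.1,-0.15,-2],[0.016,-0.0815,-0.1,-0.175,-2],[0.016,-0.0815,-0.1,-0.195,-2],[0.016,-0.0815,-0.1,-0.205,-2],[0.016,-0.0815,-0.1,-0.21,-2],[0.016,-0.0815,-0.1,-0.21,-2],[0.016,-0.0815,-0.1,-0.21,-2]]])

```text
clock: 1.15
position: [0.5437, -0.1001, 0.0309]
ee_rot: [-2.26, -2.182, 0.0]
force: [-0.1, 0.2, 0.3]
width: 0.195
```

Run:
```python
from cell import observe, eyes
import cv2
s=observe();print(s["position"],s["width"],s["force"])
im,d=eyes.get_image("side"); cv2.imwrite("pics/side1.png",cv2.resize(im[80:300,100:360,::-1],None,fx=2.5,fy=2.5))
```

```text
[ 0.54374861 -0.10007098  0.0308941 ] 0.19495653378950722 [-0.12578666  0.2086333   0.31743316]
```

View pics/side1.png

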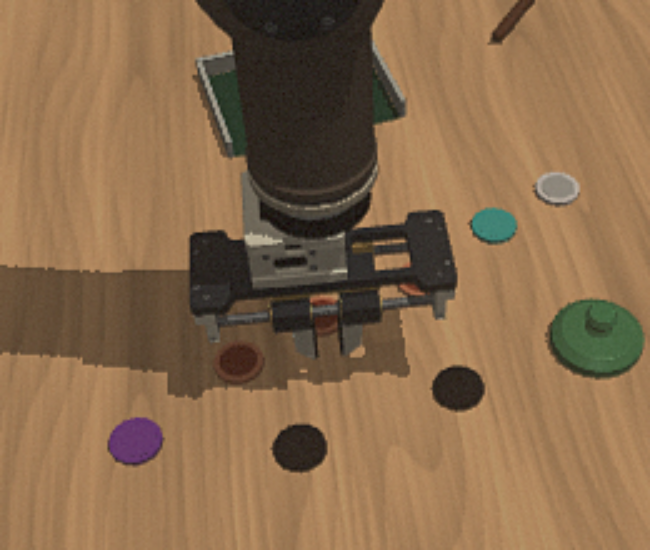

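Call:
step_arm(series=[[[0.016,0,0,-0.008,0],[0.016,0,0,-0.014,0],[0.016,0,0,-0.014,0],[0.016,0,0.01,-0.014,0],[0.016,0.001,0.02,-0.014,0],[0.016,0.001,0.03,-0.014,0],[0.016,0.001,0.04,-0.014,0],[0.016,0.001,0.052,-0.014,0],[0.016,0.002,0.064,-0.014,0],[0.016,0.002,0.076,-0.014,0],[0.016,0.002,0.088,-0.014,0],[0.016,0.003,0.1,-0.014,0],[0.016,0.003,0.112,-0.014,0],[0.016,0.003,0.124,-0.014,0],[0.016,0.004,0.136,-0.014,0],[0.016,0.004,0.148,-0.014,0],[0.016,0.004,0.16,-0.014,0],[0.016,0.005,0.17,-0.014,0],[0.016,0.005,0.178,-0.014,0],[0.016,0.005,0.18,-0.014,0]]])

```text
clock: 2.87
position: [0.549, 0.082, 0.0173]
ee_rot: [2.258, 2.184, 0.001]
force: [0.6, -0.5, 0.0]
width: 0.171
```

Run:
```python
from cell import observe, eyes
import cv2
s=observe();print(s["position"],s["width"],s["force"])
im,d=eyes.get_image("scene"); cv2.imwrite("pics/scene2.png",cv2.resize(im[100:310,180:430,::-1],None,fx=2.5,fy=2.5))
```

```text
[0.54904743 0.08195086 0.01725394] 0.17077940879422082 [ 0.60874984 -0.45386533  0.03749979]
```

View pics/scene2.png

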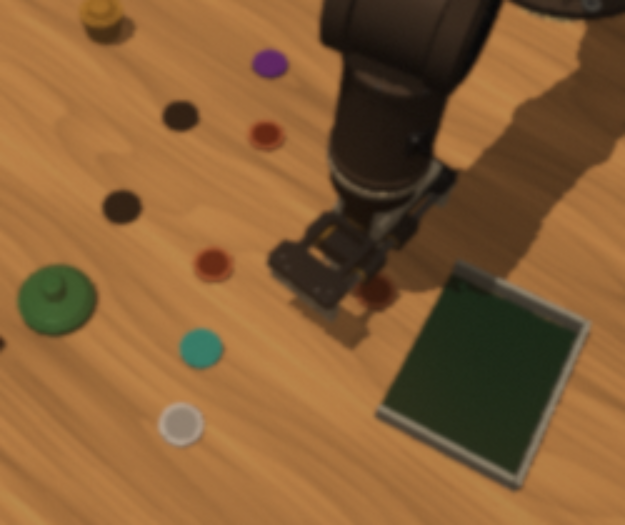

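Coin B is riding in front of the fingers, at crop (377,290). I carry on into the tray.

Call:
step_arm(series=[[[0.016,0,0.01,0,0],[0.016,0,0.022,0,0],[0.016,0.001,0.034,0,0],[0.016,0.001,0.046,0,0],[0.016,0.001,0.058,0,0],[0.016,0.001,0.07,0,0],[0.016,0.001,0.082,0,0],[0.016,0.002,0.094,0,0],[0.016,0.002,0.106,0,0],[0.016,0.002,0.118,0,0],[0.016,0.003,0.13,0,0],[0.016,0.003,0.139,0,0],[0.016,0.003,0.144,0,0],[0.016,0.003,0.146,0,0],[0.016,0.003,0.14,0,0],[0.016,0.003,0.125,0.005,0],[0.016,0.003,0.115,0.03,0],[0.016,0.003,0.1,0.06,0],[0.016,0.003,0.08,0.075,0],[0.016,0.003,0.06,0.08,0]]])

```text
clock: 4.58
position: [0.5535, 0.1385, 0.1005]
ee_rot: [2.258, 2.18, 0.006]
force: [1.0, -0.7, -0.2]
width: 0.174
```

```bash
cat > look.py <<'E'
import sys
from h import *
from cell import observe, eyes
s=observe();print(s["position"].round(4),s["ee_rot"],s["clock"])
m=np.array([.567,.1717,0]);x=np.array([-.1764,.9843,0]);y=np.array([-.9843,-.1764,0])
for n in sys.argv[2:]:
    P=eyes.camera_params(n);im,d=eyes.get_image(n);cv2.imwrite(f"pics/{n}{sys.argv[1]}.png",im[:,:,::-1])
    for c,st in blobs(im,*COP,60):
        p=plane(P,c,.005,n)[0]
        if .4<p[0]<.7 and -.15<p[1]<.32: q=p-m; print(n,c.round(),st[4],p[:2].round(4),"tray",round(q@x-.065,4),round(q@y,4))
E
python3 look.py 3 side scene
```

```text
[0.5535 0.1385 0.1005] [2.25829941 2.1800278  0.00629163] 4.5833
side [220. 112.] 60 [0.5591 0.2565] tray 0.0199 -0.0072
side [267. 191.] 205 [ 0.6306 -0.0295] tray -0.2743 -0.0272
side [195. 224.] 256 [ 0.4705 -0.0925] tray -0.308 0.1416
scene [286. 154.] 132 [ 0.4722 -0.09  ] tray -0.3059 0.1395
scene [265. 205.] 164 [ 0.6324 -0.0274] tray -0.2725 -0.0292
scene [381. 253.] 227 [0.5547 0.2584] tray 0.0225 -0.0032
```

B is in the tray at tray frame (0.02,-0.005). Next is C.

Call:
step_arm(series=[[[0.016,0.02,-0.03,0,2],[0.016,0.035,-0.065,0,5],[0.016,0.05,-0.1,0,8.6],[0.016,0.06,-0.135,0,8.6],[0.016,0.07,-0.17,0,8.6],[0.016,0.0825,-0.2,0,8.6],[0.016,0.0825,-0.2075,-0.01,8.6],[0.016,0.0825,-0.2075,-0.035,8.6],[0.016,0.0825,-0.2075,-0.06,8.6],[0.016,0.0825,-0.2075,-0.075,8.6],[0.016,0.0825,-0.2075,-0.083,8.6],[0.016,0.0825,-0.2075,-0.083,8.6],[0.016,0.0825,-0.2075,-0.083,8.6]]])

```text
clock: 5.77
position: [0.635, -0.0739, 0.0161]
ee_rot: [2.096, 2.336, 0.001]
force: [-1.3, 0.9, 0.6]
width: 0.174
```

```bash
python3 look.py 4 side scene
```

```text
[ 0.635  -0.0739  0.0161] [2.09585620e+00 2.33583580e+00 7.50394288e-04] 5.7667
side [218. 112.] 125 [0.5531 0.2561] tray 0.0205 -0.0012
side [195. 224.] 254 [ 0.4704 -0.0928] tray -0.3083 0.1417
scene [287. 153.] 110 [ 0.4699 -0.0883] tray -0.3038 0.1414
scene [265. 205.] 167 [ 0.6324 -0.0276] tray -0.2727 -0.0292
scene [381. 253.] 225 [0.5548 0.2585] tray 0.0226 -0.0033
```

View pics/side4.png

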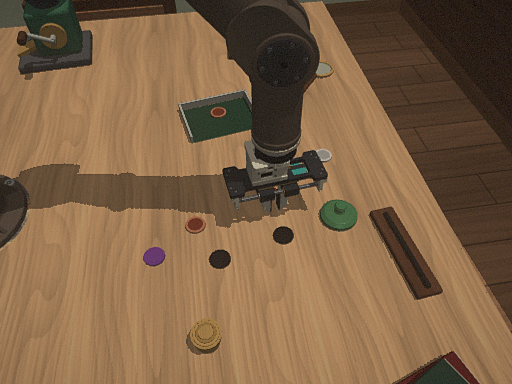

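B sits at (218,112) in the tray, and the fingers are just behind C. Pushing C now.

Call:
step_arm(series=[[[0.016,-0.001,0.008,0,0],[0.016,-0.002,0.018,0,0],[0.016,-0.003,0.028,0,0],[0.016,-0.004,0.04,0,0],[0.016,-0.0055,0.052,0,0],[0.016,-0.007,0.064,0,0],[0.016,-0.008,0.076,0,0],[0.016,-0.0095,0.088,0,0],[0.016,-0.011,0.1,0,0],[0.016,-0.012,0.112,0,0],[0.016,-0.0135,0.124,0,0],[0.016,-0.0145,0.136,0,0],[0.016,-0.016,0.148,0,0],[0.016,-0.017,0.16,0,0],[0.016,-0.0185,0.172,0,0],[0.016,-0.02,0.184,0,0],[0.016,-0.021,0.194,0,0],[0.016,-0.0215,0.2,0,0]]])

```text
clock: 7.37
position: [0.6137, 0.1286, 0.0164]
ee_rot: [2.094, 2.338, 0.003]
force: [-0.2, -0.2, 0.3]
width: 0.175
```

```bash
python3 look.py 5 scene
```

```text
[0.6137 0.1286 0.0164] [2.09368069 2.33771919 0.00252273] 7.3667
scene [286. 154.] 131 [ 0.4723 -0.0899] tray -0.3058 0.1394
scene [333. 248.] 68 [0.6157 0.1666] tray -0.0786 -0.0471
scene [381. 253.] 230 [0.5546 0.2582] tray 0.0223 -0.003
```

Call:
step_arm(series=[[[0.016,-0.001,0.01,0,0],[0.016,-0.002,0.022,0,0],[0.016,-0.004,0.034,0,0],[0.016,-0.005,0.046,0,0],[0.016,-0.007,0.058,0,0],[0.016,-0.008,0.068,0,0],[0.016,-0.009,0.075,0,0],[0.016,-0.009,0.078,0,0],[0.016,-0.008,0.07,0,0],[0.016,-0.006,0.055,0.005,0],[0.016,-0.006,0.04,0.04,0],[0.016,-0.006,0.02,0.07,0],[0.016,-0.006,0.0,0.08,0],[0.016,-0.006,0.0,0.08,0]]])

```text
clock: 8.58
position: [0.6103, 0.1209, 0.1003]
ee_rot: [2.099, 2.325, 0.006]
force: [0.3, -1.4, -0.3]
width: 0.174
```

```bash
python3 look.py 6 scene side
```

```text
[0.6103 0.1209 0.1003] [2.09872682 2.32548891 0.00589749] 8.5833
scene [286. 154.] 130 [ 0.4723 -0.0901] tray -0.306 0.1394
scene [380. 253.] 228 [0.5549 0.2582] tray 0.0223 -0.0033
scene [362. 263.] 237 [0.6025 0.2393] tray -0.0047 -0.0469
side [218. 112.] 122 [0.5532 0.2567] tray 0.0211 -0.0014
side [195. 224.] 254 [ 0.4705 -0.0929] tray -0.3084 0.1417
```

C is in, at tray (-0.005,-0.047). Last is A.

Call:
step_arm(series=[[[0.016,-0.015,-0.025,0,-2],[0.016,-0.033,-0.057,0,-5],[0.016,-0.051,-0.09,0,-8],[0.016,-0.069,-0.123,0,-11],[0.016,-0.087,-0.156,0,-14],[0.016,-0.105,-0.189,0,-14],[0.016,-0.123,-0.222,0,-14],[0.016,-0.138,-0.245,0,-14],[0.016,-0.145,-0.2555,0,-14],[0.016,-0.145,-0.2555,-0.01,-14],[0.016,-0.145,-0.2555,-0.035,-14],[0.016,-0.145,-0.2555,-0.06,-14],[0.016,-0.145,-0.2555,-0.075,-14],[0.016,-0.145,-0.2555,-0.083,-14],[0.016,-0.145,-0.2555,-0.083,-14],[0.016,-0.145,-0.2555,-0.083,-14]]])

```text
clock: 10.02
position: [0.4626, -0.128, 0.0143]
ee_rot: [2.366, 2.063, 0.002]
force: [-4.9, 1.2, 11.6]
width: 0.173
```

```bash
python3 look.py 7 scene side; python3 -c "
from scipy.spatial.transform import Rotation as R;from cell import observe
print(R.from_rotvec(observe()['ee_rot']).as_matrix()[:,0])"
```

```text
[ 0.4626 -0.128   0.0143] [2.36618976e+00 2.06349252e+00 1.91307819e-03] 10.0167
scene [286. 154.] 93 [ 0.4737 -0.0892] tray -0.3054 0.1379
scene [381. 253.] 225 [0.555  0.2584] tray 0.0225 -0.0035
scene [362. 263.] 234 [0.6027 0.2391] tray -0.0049 -0.0471
side [218. 112.] 124 [0.5531 0.2563] tray 0.0208 -0.0013
side [237. 115.] 131 [0.601  0.2373] tray -0.0064 -0.0451
[ 1.35987814e-01  9.90710388e-01 -4.90697829e-04]
```

View pics/side7.png

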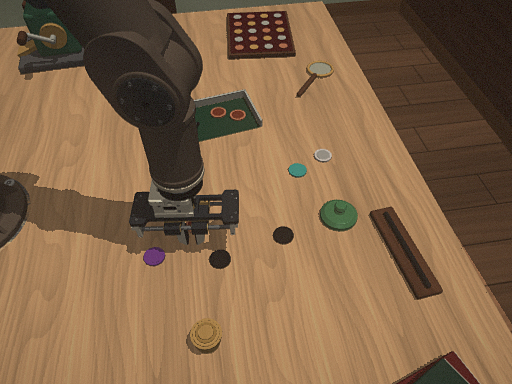

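The fingertips brush the desk (11.6 N). I raise them 2.5 mm, correct 3 mm in x, then push.

Call:
step_arm(series=[[[0.016,0.003,0,0.0025,0],[0.016,0.003,0,0.0025,0],[0.016,0.004,0.009,0.0025,0],[0.016,0.0055,0.018,0.0025,0],[0.016,0.007,0.028,0.0025,0],[0.016,0.0085,0.04,0.0025,0],[0.016,0.01,0.052,0.0025,0],[0.016,0.012,0.064,0.0025,0],[0.016,0.0135,0.076,0.0025,0],[0.016,0.015,0.088,0.0025,0],[0.016,0.0165,0.1,0.0025,0],[0.016,0.018,0.112,0.0025,0],[0.016,0.02,0.124,0.0025,0],[0.016,0.0215,0.136,0.0025,0],[0.016,0.023,0.148,0.0025,0],[0.016,0.025,0.16,0.0025,0],[0.016,0.0265,0.172,0.0025,0],[0.016,0.028,0.184,0.0025,0],[0.016,0.0295,0.194,0.0025,0],[0.016,0.0305,0.2,0.0025,0]]])

```text
clock: 11.78
position: [0.493, 0.0744, 0.0167]
ee_rot: [2.364, 2.067, 0.002]
force: [-0.2, 0.1, 0.4]
width: 0.175
```

```bash
python3 look.py 8 scene side
```

```text
[0.493  0.0744 0.0167] [2.36405048 2.0665504  0.00246387] 11.7833
scene [340. 201.] 89 [0.5007 0.1058] tray -0.1182 0.0769
scene [381. 253.] 224 [0.5549 0.2584] tray 0.0225 -0.0034
scene [362. 263.] 234 [0.6027 0.2393] tray -0.0048 -0.0471
side [218. 112.] 123 [0.5532 0.2568] tray 0.0212 -0.0014
side [238. 114.] 104 [0.6025 0.2409] tray -0.0031 -0.0471
```

View pics/scene8.png

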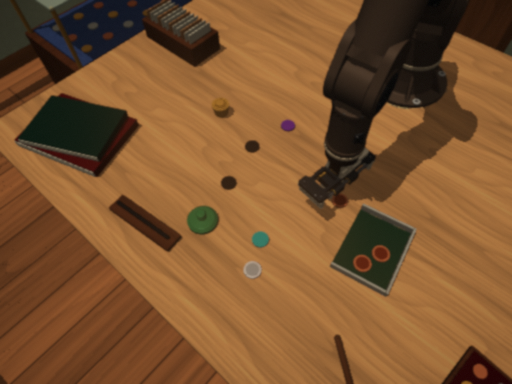

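A's straight line would pass close to the left wall end at (0.483,0.157), so I steer right first, then go in.

Call:
step_arm(series=[[[0.016,0.003,0.006,0,-3],[0.016,0.006,0.012,0,-6],[0.016,0.0095,0.019,0,-9],[0.016,0.013,0.026,0,-12],[0.016,0.0165,0.033,0,-12],[0.016,0.02,0.04,0,-12],[0.016,0.0205,0.042,0,-12],[0.016,0.0205,0.042,0,-12]]])

```text
clock: 12.55
position: [0.5139, 0.1164, 0.0167]
ee_rot: [2.565, 1.811, 0.003]
force: [-0.0, 0.6, -0.2]
width: 0.175
```

```bash
python3 look.py 9 scene side;python3 -c "
import cv2;i=cv2.imread('pics/scene9.png');cv2.imwrite('pics/c9.png',cv2.resize(i[150:310,280:430],None,fx=4,fy=3.7))"
```

```text
[0.5139 0.1164 0.0167] [2.56480616 1.81075073 0.00274933] 12.55
scene [347. 217.] 111 [0.5265 0.1466] tray -0.0826 0.0443
scene [381. 253.] 225 [0.5548 0.2585] tray 0.0226 -0.0033
scene [362. 263.] 232 [0.6027 0.2393] tray -0.0047 -0.0471
```

View pics/c9.png

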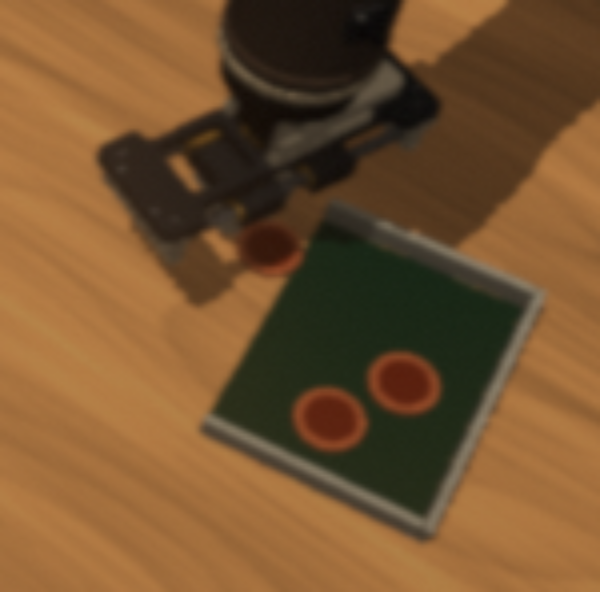

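Call:
step_arm(series=[[[0.016,0.001,0.006,0,1],[0.016,0.002,0.014,0,3],[0.016,0.003,0.023,0,5],[0.016,0.003,0.032,0,7],[0.016,0.004,0.041,0,9],[0.016,0.004,0.05,0,11],[0.016,0.004,0.059,0,12],[0.016,0.004,0.067,0,12],[0.016,0.004,0.072,0,12],[0.016,0.004,0.073,0,12],[0.016,0.003,0.065,0,12],[0.016,0.001,0.05,0.005,12],[0.016,0,0.035,0.04,12],[0.016,0,0.01,0.08,12],[0.016,0,-0.03,0.12,12],[0.016,0,-0.07,0.15,12],[0.016,0,-0.11,0.17,12],[0.016,0,-0.13,0.18,12],[0.016,0,-0.13,0.18,12]]])

```text
clock: 14.23
position: [0.5134, -0.0233, 0.2003]
ee_rot: [2.369, 2.053, 0.005]
force: [0.6, -0.5, -0.2]
width: 0.176
```

```bash
python3 look.py 10 scene side
python3 - <<'E'
from h import *
a=cv2.imread("pics/scene0.png").astype(int);b=cv2.imread("pics/scene10.png").astype(int)
for n,(u,v) in dict(silver=(252,270),lid=(203,220),weights=(220,106)).items():
    A=a[v-18:v+18,u-20:u+20];B=b[v-18:v+18,u-20:u+20]; print(n,abs(A-B).mean().round(2),abs(A-B).max())
E
```

```text
[ 0.5134 -0.0233  0.2003] [2.36932321 2.05291519 0.00520878] 14.2333
scene [374. 234.] 208 [0.5231 0.2196] tray -0.0102 0.0348
scene [381. 253.] 226 [0.5548 0.2584] tray 0.0225 -0.0033
scene [362. 263.] 238 [0.6026 0.2393] tray -0.0047 -0.0469
side [237. 115.] 131 [0.6012 0.2371] tray -0.0066 -0.0452
side [204. 123.] 66 [0.5136 0.2179] tray -0.0101 0.0444
silver 5.27 9
lid 3.96 9
weights 4.14 9
```

View pics/scene10.png

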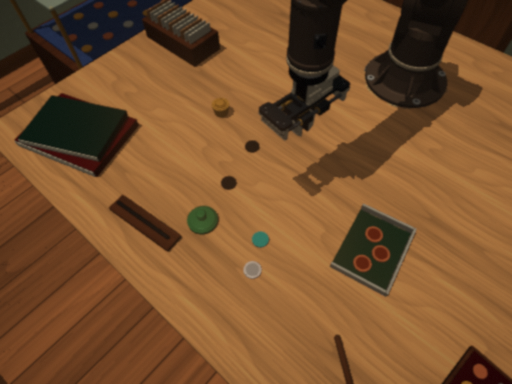

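All three coins lie in the tray at (374,234), (381,253) and (362,263). The silver coin, lid and weights have not moved. Handing in.

```bash
python3 -c "
from cell import arm
print(arm.sign_off())"
```

```text
the job is handed in; nothing more can be done
None
```

All three copper coins are in the tray, and I handed the job in at about 14 s of the 72 s allowed. I slid each one in with the nearly closed fingertips as a two-point cradle; none was lifted.

| Coin, by start position on the desk (x, y, m) | Final tray x (limits -0.047 to 0.066 m) | Final tray y (limits ±0.086 m) |
|---|---|---|
| Middle (0.543, -0.055) | +0.022 | -0.003 |
| Farthest from the robot (0.632, -0.029) | -0.005 | -0.047 |
| Nearest the robot (0.471, -0.092) | -0.010 | +0.035 |

- **Other objects:** the silver coin, lid and weights look the same in the scene camera before and after. The gripper was clear of everything at hand-in.
- **Desk contact:** before the last push the fingertips brushed the desk at about 12 N. I raised them 2.5 mm before pushing.
- **Last coin's path:** its straight line would have come too close to the left wall end, so I steered it right before going in.
- **Checks that disagreed:** the last side view, partly blocked by the arm, put the last coin about 10 mm off in y (+0.044). It did not detect the middle coin, though earlier side views put that coin within 2 mm of the scene camera. Both readings are well inside the limits.

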